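Charge the ball mill, put the lid on and clamp it

TASK

Load the bench ball mill and close it up. Carry the scoop of milling balls to the mill, bring its lip level over the open jar's mouth, no more than a finger's width above the rim, and only then tip all three balls in; do not touch the balls with the gripper. Then stand the empty scoop upright back on the bench top, seat the lid squarely on the jar, swing the clamp bar fully down onto the lid and let go, leaving the six other loose items on the bench (bottle, tin, beaker, coated panel, spatula and red-capped jar) where they are.

Things in the scene. Friction and masses are not known exactly. Their poses are not given: they have to be found in the camera images.
- jar_mouth (a point): Centre of the open top of the mill's round blue jar, at rim height (100 mm above the bench). Jar: 82 mm outer, 70 mm inner diameter, inside depth 64 mm, fixed on a grey mill base 230 x 170 mm and 30 mm high that reaches from 90 mm before the jar's axis to 140 mm behind it. Axes are the mill's: z up, +x from the jar to the clamp's hinge bracket (two steel uprights 95 mm from the jar's axis, 164 mm high), y to its left. The mill is fixed to the bench, its place and yaw vary.
- clamp (a joint): Angle of the clamp bar, rad. 0 = level and fully down over the jar, pi/2 = upright, stops at 1.9 leaning back. Friction (about 0.3 N m) holds it wherever it is left; it starts about upright. It moves as one rigid arm about the mill's y axis through clamp_hinge: at angle q its end is 150 mm from the hinge, at cos(q) x 150 mm towards the jar (mill -x) and sin(q) x 150 mm up.
- clamp_hinge (a point): The clamp's hinge axis, 95 mm from the jar's axis along mill +x, 150 mm above the bench.
- clamp_grip (a point): Middle of the red cross grip at the free end of the clamp bar: a round bar 16 mm thick and 96 mm long along mill y, 150 mm from the hinge. The flat steel bar between hinge and grip is 18 mm wide and 12 mm thick; a rubber foot under it, 95 mm from the hinge, comes down on the lid's knob. With the lid seated the knob's top is 138 mm above the bench, half a millimetre below the foot of the shut clamp; with the lid not seated the clamp cannot shut.
- lid: Loose lid, 250 g nominal, standing right way up on the bench. Origin: centre of its underside, z up. From below: rubber plug 60 mm diameter and 10 mm high (goes into the jar's mouth), blue flange disc 86 mm diameter and 8 mm thick (rests on the rim), black round knob 40 mm diameter and 30 mm high; 48 mm in all.
- lid_flange (a point): Centre of the underside of the lid's flange, 10 mm above the lid's origin; lies at rim height when the lid is seated.
- scoop: Loose open-fronted aluminium scoop, 160 g nominal, standing flat on the bench. Origin on its underside; x points to its open nose, y to its left, z up. Tray inside 46 mm wide; floor 3 mm thick, flat from x = -50 to 20 mm, then ramping up to the lip at x = 60 mm, z = 11 mm (so the balls stay in while it is level). Outside 52 mm wide; back and side walls 34 mm high, side walls falling to about 24 mm near the nose. Black upright handle at the back.
- scoop_lip (a point): Middle of the upper edge of the scoop's lip, scoop frame (60, 0, 11) mm. Axes as the scoop.
- scoop_grip (a point): Place to grip the scoop's black handle, scoop frame (-60, 0, 64) mm. The handle block is 20 mm wide (scoop y), 28 mm along scoop x, from 36 to 86 mm above the scoop's underside, and stands clear above the walls.
- scoop_in (a point): Middle of the scoop's flat floor, scoop frame (-15, 0, 3) mm.
- ball1_center (a point): Centre of white milling ball 1, 20 mm diameter, 25 g; starts in the scoop and rolls freely.
- ball2_center (a point): Centre of white milling ball 2, 20 mm diameter, 25 g; starts in the scoop and rolls freely.
- ball3_center (a point): Centre of white milling ball 3, 20 mm diameter, 25 g; starts in the scoop and rolls freely.
- bottle: Amber bottle, 60 mm diameter, 150 mm high; bystander, origin on its underside. Leave it alone.
- tin: Tin with a green band, 84 mm diameter, 100 mm high; bystander, origin on its underside. Leave it alone.
- beaker: Open glass beaker, 76 mm across the rim, 95 mm high; bystander, origin on its underside. Leave it alone.
- panel: Yellow coated test panel lying flat, 100 x 150 x 5 mm; bystander, origin on its underside. Leave it alone.
- spatula: Spatula lying flat along its x axis, about 250 mm long; bystander, origin on its underside. Leave it alone.
- jar: White jar with a red cap, 64 mm diameter, 80 mm high; bystander, origin on its underside. Leave it alone.
Mind the look-alikes: they are no part of the job. Leave any pink look-alike of the scoop alone. There is more than one size of the lid; the job needs the smaller.

How it is judged (in metres and radians):
On the way, in this order (a step that is already met when the one before it is completed fails the run):
1. the scoop's lip is over the jar's mouth, at most 30 mm above the rim, the scoop still level (within 0.3 rad) and all three balls in it (horizontal distance between scoop_lip and jar_mouth below 0.035 m and z of scoop_lip in the frame of jar_mouth below 0.03 m and angle between scoop's own z axis and vertical below 0.3 rad and distance between each of ball1_center, ball2_center, ball3_center and scoop_in below 0.06 m), for 0.1 s.
2. all three balls are inside the jar (horizontal distance between each of ball1_center, ball2_center, ball3_center and jar_mouth below 0.03 m and z of each of ball1_center, ball2_center, ball3_center in the frame of jar_mouth below -0.02 m), for 0.1 s.
3. the scoop stands upright on the bench and the lid is seated on the jar: centred within 8 mm, flange within 4 mm of the rim, level within 0.07 rad (all of step 2 and horizontal distance between lid and jar_mouth below 0.008 m and z of lid_flange in the frame of jar_mouth between -0.004 and 0.004 m and angle between lid's own z axis and vertical below 0.07 rad and height (world z) of scoop between -0.004 and 0.008 m and angle between scoop's own z axis and vertical below 0.1 rad and linear speed of scoop below 0.02 m/s), for 0.2 s.
4. the clamp bar is down on the lid (within 0.05 rad) (horizontal distance between lid and jar_mouth below 0.008 m and z of lid_flange in the frame of jar_mouth between -0.004 and 0.004 m and angle between lid's own z axis and vertical below 0.07 rad and value of joint clamp below 0.05 rad), for 0.2 s.
At the end, for the whole second after the job is handed in: All three balls are in the jar, the lid is seated (centred within 8 mm, flange within 4 mm of the rim, level within 0.07 rad) and at rest, the clamp is down within 0.05 rad, and the scoop stands on the bench top, upright within 0.1 rad and at rest (all of step 2 and all of step 4 and height (world z) of scoop between -0.004 and 0.008 m and angle between scoop's own z axis and vertical below 0.1 rad and linear speed of each of scoop, lid below 0.02 m/s); the robot touches nothing.
It fails at once if a ball is touched by the gripper's fingers (contact force between the fingers and ball1 above 0.3 N or contact force between the fingers and ball2 above 0.3 N or contact force between the fingers and ball3 above 0.3 N).
It fails at once if one of the other loose items is moved by more than 40 mm (distance of any of bottle, tin, beaker, panel, spatula, jar from where it was at the start of the episode above 0.04 m).
It also fails if it takes over 72 s, if anything falls off the work surface, if the arm or the gripper's body presses on something with over 40 N, if the wrist force passes 120 N, or if a joint passes its speed limit or range.

ROBOT

A 6-joint arm with a two-finger parallel gripper is mounted at the origin on the work surface. World frame = base frame: x ahead of the robot, y to its left, z up, the work surface at z = 0. Lengths are in m, angles in degrees, forces in N, time in s.
With the tool pointing down it reaches from about 0.4 to 0.825 m from the base axis. Payload 7 kg.
Tool frame: the origin (TCP) lies at the very end of the fingers, on their centre line; the grasp point (between the pads) lies 19 mm behind it (ctrl.grip_point_offset is the distance from the TCP to the grasp point, in m); x points along the fingers, z is the direction in which the jaws open and shut, and the axes are right-handed (so a half turn about x gives the same grasp; the last joint's range is limited). The gripper opens to 88 mm and grips with 3 to 60 N. Pads are 19 mm wide; open, the fingers measure 130 mm over their backs; the gripper's body (78 mm by 193 mm) begins 47 mm behind the grasp point.
Start: joints at [82.741, 20.546, 0.682, 0, -70.136, -16.507], TCP at [0.272, 0.618, 0.227] pointing down, gripper open.
Joint ranges: [-176.03, 176.03], [-82.01, 121.73], [-58.28, 71.71], [-173.87, 95.51], [-174.79, -0.11], [-173.66, 173.66]. Speed limits (degrees/s): [136.94, 136.94, 172.46, 180, 180, 180].

INTERFACE

Orientations are given as [roll, pitch, yaw] about the fixed x, y, z axes, in that order (R = Rz(yaw) Ry(pitch) Rx(roll)).
In Python, from plant import get_obs, snapshot, calibration, close_job, ctrl gives the robot as it stands.
- The arm moves only by the tool move_arm, never from a script. Its argument "commands" is a list that holds one entry, the list of rows, each a list of 4 numbers: the shift along the tool's x, y, z in cm, then the turn about the tool's x in rad. In form: [[[dx, dy, dz, spin], ...]]. A call has 1 to 8 rows; each row shifts and turns the commanded pose from where the row before left it, along the tool's axes as they then stand; what a row does not reach is not made up. A row lasts 1/10 s, in which the tool goes at most 50 mm and 8.59 degrees, less where a joint would pass 70% of its speed; a pose out of reach is approached as far as the arm can. A call with a gripper value outside its range is refused whole. "jaw" is the finger opening in cm, from 0 to 8.76, set as the call begins (left out, the last holds). The fingers move at their own pace and stop on an object; the grip force is fixed at half the most. Time passes only in rows, so rows that do not move let the fingers close. It gives the time, the measured TCP pose, the force and the opening at its end, in the units of the state.
- get_obs(): the state, without advancing time (a new reading comes with each control period).
- snapshot(name): name is "scene" or "top"; returns (picture, depth): 384x512x3 uint8, red, green, blue; 384x512 float32, m along the optical axis (not along the pixel's ray), 0 where there is no reading.
- calibration(name): a dict with "mtx" (3x3 intrinsics, pixels), "T" (4x4, takes a point from camera to world coordinates). Camera axes: x right, y up, looking along -z (the intrinsics and any distortion apply to the point x, -y, -z); pixel columns grow to the right and rows downward; lengths in m; the calibration is good to about 2 mm. A picture is of the moment at which its call begins. calibration takes no time and is no camera call.
- close_job(): hands the job in, once; it reports no verdict.
The state is a dict: "clock": time; "joint_pos": joint angles; "qvel": joint speeds; "tau": joint torques, N m; "tool_pos": TCP position; "orientation": TCP orientation; "force": force on the tool from outside, world axes, zero at the start; "moment": the same for the moment, N m; "opening": finger opening in m.
Only numpy, scipy, OpenCV 4.12 (cv2) and the standard library are available. Lean on these libraries where they do the work, as an engineer would, in place of code of your own. Each camera call takes 0.05 s, during which the arm holds its last target. There are 200 camera calls.

## Working session

There is one attempt and no reset: what is moved stays moved. The work goes in short steps, Python scripts to look and compute and a tool call to move; the robot and the scene stay as the last step left them, time stands still between calls to the robot, and variables do not carry over. Pictures are saved under pics/ and viewed, about 8 in all and at most 12, crops included, and the job is handed in when it is done.

Besides the shell and the picture viewer there is one more tool, called after ">>>" by a JSON object that holds its "api" and its "payload", one argument or row to a line. move_arm: Moves the arm, as the interface text tells. Its arguments: {"type":"object","properties":{"commands":{"type":"array"},"jaw":{"type":"number"}},"required":["commands"]}

```bash
ls; mkdir -p pics; python3 - <<'E'
from plant import *
import cv2,numpy as np
print(get_obs())
for n in("scene","top"):
    p,d=snapshot(n); cv2.imwrite(f"pics/{n}0.png",p[...,::-1]); np.save(f"{n}0.npy",d); c=calibration(n); print(n,c)
a=cv2.imread("pics/scene0.png");b=cv2.imread("pics/top0.png")
cv2.imwrite("pics/b0.png",cv2.resize(np.vstack([a,b]),(400,600)))
E
```

```text
pics
{'clock': 0.0, 'joint_pos': array([ 8.27410424e+01,  2.05906221e+01,  6.33438032e-01, -2.17485398e-02,
       -7.01363895e+01, -1.65073049e+01]), 'qvel': array([ 0.01013269,  0.04128088, -0.08293169,  0.04309108,  0.08639623,
        0.03090067]), 'tau': array([ 4.60474203e-04, -5.82712519e+01,  2.93043101e+01,  6.99726105e+00,
        6.83893843e-03, -1.48835288e-04]), 'tool_pos': array([0.2718412 , 0.61729262, 0.2256242 ]), 'orientation': array([   4.18399854,   89.90421818, -109.58967042]), 'force': array([0.23561399, 0.5855923 , 0.58690517]), 'moment': array([-0.04957807,  0.02122412,  0.02272512]), 'opening': 0.08765756127677043}
scene {'mtx': array([[466.23073528,   0.        , 255.02805417],
       [  0.        , 466.23073528, 193.66549443],
       [  0.        ,   0.        ,   1.        ]]), 'T': array([[ 0.5972412 , -0.57413176,  0.56006757,  1.27335003],
       [ 0.80188865,  0.4419291 , -0.40208615, -0.54749809],
       [-0.01665973,  0.68925424,  0.724328  ,  1.08598334],
       [ 0.        ,  0.        ,  0.        ,  1.        ]])}
top {'mtx': array([[436.62164735,   0.        , 261.39413079],
       [  0.        , 436.62164735, 201.78611901],
       [  0.        ,   0.        ,   1.        ]]), 'T': array([[-0.02601688,  0.99751738, -0.06543852,  0.43916964],
       [-0.9995815 , -0.02678718, -0.0109214 ,  0.00162109],
       [-0.0126472 ,  0.06512699,  0.99779683,  1.41101271],
       [ 0.        ,  0.        ,  0.        ,  1.        ]])}
```

View pics/scene0.png

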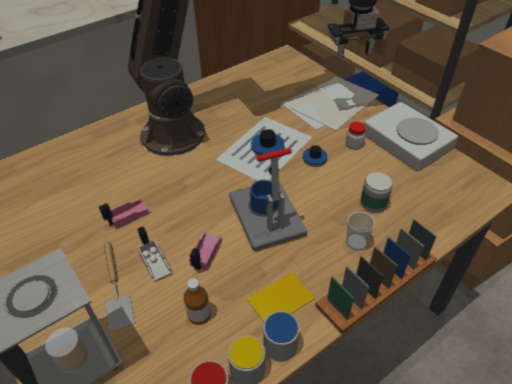

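View pics/top0.png

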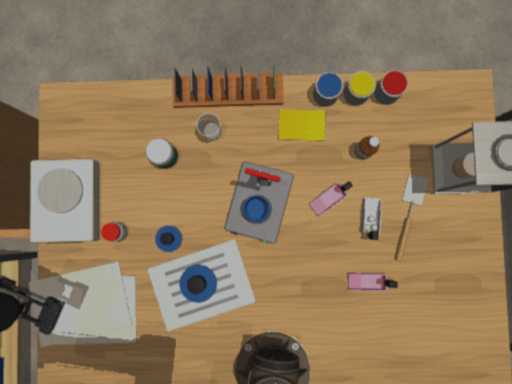

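The scene and top pictures show these candidates, in top-view pixels:
- **Scoop:** aluminium with balls at (372,218). The pink look-alikes are at (328,198) and (370,282).
- **Lid:** the smaller one at (168,238), the bigger one on paper at (198,285).
- **Mill:** jar at (256,208), red grip at (263,175).

I choose the aluminium scoop and the smaller lid. Next I measure them and check both in a crop.

```bash
cat > h.py <<'E'
from plant import *
import cv2,numpy as np
def plane(n,uv,z):
    c=calibration(n);K=c["mtx"];T=c["T"]
    d=np.array([(uv[0]-K[0,2])/K[0,0],-(uv[1]-K[1,2])/K[1,1],-1.]);w=T[:3,:3]@d
    return T[:3,3]+w*(z-T[2,3])/w[2]
def cloud(n,D):
    c=calibration(n);K=c["mtx"];T=c["T"];v,u=np.mgrid[:384,:512]
    P=np.stack([(u-K[0,2])/K[0,0]*D,-(v-K[1,2])/K[1,1]*D,-D],-1)
    return P@T[:3,:3].T+T[:3,3]
def blobs(m,box,amin=15):
    x0,y0,x1,y1=box;q=np.zeros_like(m,np.uint8);q[y0:y1,x0:x1]=m[y0:y1,x0:x1]
    n,L,s,c=cv2.connectedComponentsWithStats(q)
    return [(s[i,4],c[i].round(1),L==i) for i in range(1,n) if s[i,4]>=amin]
E
python3 - <<'E'
from h import *
a=cv2.imread("pics/top0.png");D=np.load("top0.npy");P=cloud("top",D)
hsv=cv2.cvtColor(a,cv2.COLOR_BGR2HSV);H,S,V=cv2.split(hsv)
blue=(H>95)&(H<125)&(S>110);red=((H<8)|(H>172))&(S>150)
for nm,m,box in(("jar",blue,(225,180,290,235)),("lid",blue,(145,215,190,260)),("grip",red,(235,160,290,190)),):
    for A,c,M in blobs(m,box):
        (cx,cy),r=cv2.minEnclosingCircle(np.argwhere(M)[:,::-1].astype(np.float32))
        print(nm,A,c,"circ",(round(cx,1),round(cy,1)),round(r,1),"median P",np.median(P[M],0).round(4),cv2.minAreaRect(np.argwhere(M)[:,::-1].astype(np.float32)))
# height-based points
Z=P[...,2];Bx=lambda x0,y0,x1,y1:(slice(y0,y1),slice(x0,x1))
def pts(b,lo,hi):
    s=P[Bx(*b)].reshape(-1,3);return s[(s[:,2]>lo)&(s[:,2]<hi)]
for nm,b,lo,hi in(("jar rim",(225,180,285,240),.093,.106),("handle",(355,190,390,245),.07,.095),("scoop all",(355,190,392,245),.012,.095),("lid flange",(145,215,195,262),.010,.024),("knob",(145,215,195,262),.035,.06),("base",(215,150,300,250),.022,.036)):
    q=pts(b,lo,hi);r=cv2.minAreaRect(q[:,:2].astype(np.float32)*1000);cc=cv2.minEnclosingCircle(q[:,:2].astype(np.float32)*1000)
    print(nm,len(q),q.mean(0).round(4),"rect",np.round(r[0],1),np.round(r[1],1),round(r[2],1),"circ",np.round(cc[0],1),round(cc[1],1),"zmax",q[:,2].max().round(3))
c=[cv2.resize(a[y-45:y+45,x-45:x+45],(360,360),interpolation=2) for x,y in((372,218),(168,238))]
cv2.imwrite("pics/crop1.png",np.hstack(c))
E
```

```text
jar 562 [256.  208.4] circ (256.0, 208.4) 13.4 median P [0.5077 0.0339 0.0378] ((256.0, 208.5), (25.0, 26.0), 90.0)
lid 380 [168.6 238.3] circ (168.1, 238.4) 12.7 median P [0.422  0.312  0.0177] ((168.0, 238.0), (24.0, 24.0), 90.0)
grip 186 [262.  174.8] circ (262.0, 175.0) 17.7 median P [0.5805 0.0104 0.3054] ((262.0, 175.0), (35.43901824951172, 6.043863773345947), 15.945395469665527)
jar rim 165 [0.5097 0.0311 0.0991] rect [529.7  30.7] [ 79.8 124.3] 84.8 circ [530.8  19.9] 66.3 zmax 0.106
handle 69 [ 0.4168 -0.3229  0.0845] rect [ 416.4 -324. ] [21.5 24.2] 88.6 circ [ 416.7 -325.2] 15.2 zmax 0.093
scoop all 383 [ 0.459  -0.3281  0.0358] rect [ 469.5 -330.1] [ 53.5 133.3] 83.4 circ [ 470.  -335.4] 68.6 zmax 0.093
lid flange 420 [0.4226 0.3156 0.0174] rect [422.9 317.5] [85. 83.] 87.2 circ [422.4 317.1] 43.5 zmax 0.024
knob 137 [0.423  0.3166 0.0471] rect [423.3 317.3] [39.4 37.5] 88.4 circ [423.4 317.6] 20.3 zmax 0.055
base 3119 [0.5252 0.025  0.03  ] rect [529.9  25.3] [169.8 233.2] 73.2 circ [531.5  24.8] 138.5 zmax 0.036
```

View pics/crop1.png

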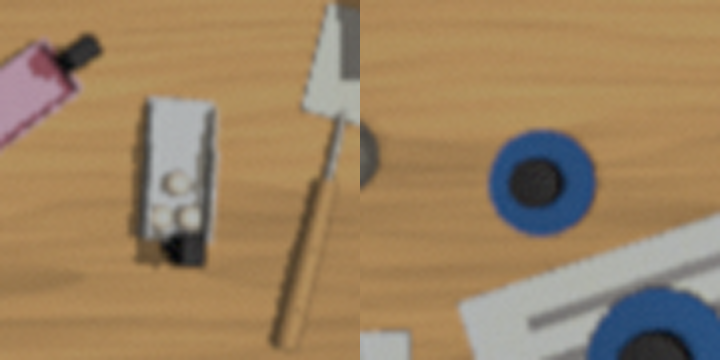

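The crop shows the aluminium scoop with three white balls near its black handle (crop 175,205), and the small lid alone (crop 540,180, radius 43 mm). Next is a small planner that turns a target into tool-frame rows.

```bash
cat >> h.py <<'E'
from scipy.spatial.transform import Rotation as Ro
def tool():
    o=get_obs();R=Ro.from_euler("xyz",o["orientation"],degrees=True).as_matrix();return o,np.array(o["tool_pos"]),R
def plan(wps,step=4.5,o=None):
    """wps: (x,y,z,jaw angle deg or None); prints rows"""
    o,p,R=tool();rows=[]
    print("t",round(o["clock"],2),"p",p.round(4),"jawang",round(np.degrees(np.arctan2(R[1,2],R[0,2])),1),"xaxis",R[:,0].round(3),"F",np.round(o["force"],1),"op",round(o["opening"],4),"j",np.round(o["joint_pos"],0))
    for w in wps:
        w=list(w);t=np.array(w[:3]);a=np.degrees(np.arctan2(R[1,2],R[0,2]));st=w[4] if len(w)>4 else step
        da=0 if w[3] is None else ((w[3]-a+90)%180-90)
        n=max(1,int(np.ceil(max(np.linalg.norm(t-p)*100/st,abs(da)/8))))
        for i in range(n):
            tgt=p+(t-p)/(n-i);d=R.T@(tgt-p)*100
            # positive spin about tool x (down) lowers the angle seen from above
            r=[*np.round(d,2),round(-np.radians(da)/n,3)];rows.append(r)
            p=p+R@np.array(r[:3])/100;R=R@Ro.from_rotvec([r[3],0,0]).as_matrix()
    for i in range(0,len(rows),8):print([[float(v) for v in r] for r in rows[i:i+8]])
    print("end",p.round(4),round(np.degrees(np.arctan2(R[1,2],R[0,2])),1))
E
python3 -c "
from h import *
plan([(.30,.40,.226,None),(.43,.1,.226,60),(.43,-.2,.226,83.5),(.417,-.324,.14,83.5)])"
```

```text
t 0.1 p [0.2719 0.6174 0.2257] jawang -113.8 xaxis [-0.    -0.001 -1.   ] F [-0.3  0.2  0.7] op 0.0875 j [ 83.  21.   1.  -0. -70. -17.]
[[0.0, 2.27, 3.75, -0.0], [0.0, 2.27, 3.75, -0.0], [0.0, 2.27, 3.75, -0.0], [0.0, 2.26, 3.75, -0.0], [0.0, 2.27, 3.76, -0.0], [0.0, 3.0, 2.78, 0.014], [0.01, 3.04, 2.73, 0.014], [0.0, 3.07, 2.69, 0.014]]
[[0.01, 3.11, 2.65, 0.014], [0.0, 3.15, 2.6, 0.014], [0.01, 3.19, 2.56, 0.014], [0.0, 3.22, 2.52, 0.014], [0.01, 3.25, 2.47, 0.014], [0.01, 2.16, 3.7, -0.059], [0.01, 1.93, 3.83, -0.059], [0.0, 1.7, 3.93, -0.059]]
[[0.01, 1.47, 4.03, -0.059], [0.0, 1.23, 4.11, -0.059], [0.01, 0.99, 4.17, -0.059], [0.0, 0.73, 4.22, -0.059], [2.15, 0.03, 3.11, -0.0], [2.16, 0.03, 3.11, -0.0], [2.15, 0.03, 3.12, -0.0], [2.16, 0.03, 3.11, -0.0]]
end [ 0.417 -0.324  0.14 ] -96.5
```

```bash
python3 -c "
from h import *
plan([(.30,.40,.226,-150),(.43,.1,.226,150),(.43,-.2,.226,100),(.417,-.324,.14,83.5)])"
```

```text
t 0.1 p [0.2719 0.6174 0.2257] jawang -113.8 xaxis [-0.    -0.001 -1.   ] F [-0.3  0.2  0.7] op 0.0875 j [ 83.  21.   1.  -0. -70. -17.]
[[0.0, 2.27, 3.75, 0.126], [0.0, 2.72, 3.44, 0.126], [0.0, 3.13, 3.07, 0.126], [0.0, 3.49, 2.65, 0.126], [0.0, 3.8, 2.19, 0.126], [0.0, 4.06, 0.48, 0.131], [0.01, 4.09, -0.06, 0.131], [0.0, 4.04, -0.59, 0.131]]
[[0.01, 3.93, -1.11, 0.131], [0.0, 3.75, -1.62, 0.131], [0.01, 3.51, -2.1, 0.131], [0.0, 3.21, -2.53, 0.131], [0.01, 2.84, -2.93, 0.131], [0.01, 3.72, -2.14, 0.125], [0.01, 3.42, -2.58, 0.125], [0.0, 3.07, -2.99, 0.125]]
[[0.01, 2.67, -3.35, 0.125], [0.0, 2.24, -3.66, 0.125], [0.01, 1.76, -3.91, 0.125], [0.0, 1.26, -4.09, 0.125], [2.15, 0.85, -2.99, 0.072], [2.16, 0.64, -3.05, 0.072], [2.15, 0.42, -3.09, 0.072], [2.16, 0.19, -3.11, 0.072]]
end [ 0.417 -0.324  0.14 ] 83.5
```

>>> {"api": "move_arm", "payload": {
  "commands": [
    [[0,2.27,3.75,0.126],[0,2.72,3.44,0.126],[0,3.13,3.07,0.126],[0,3.49,2.65,0.126],[0,3.8,2.19,0.126],[0,4.06,0.48,0.131],[0,4.09,-0.06,0.131],[0,4.04,-0.59,0.131]]
  ],
  "jaw": 5.0
}}

```text
clock: 0.9
tool_pos: [0.349, 0.2861, 0.2266]
orientation: [-99.2, 90.0, 88.1]
force: [1.4, 0.5, 0.6]
opening: 0.05
```

>>> {"api": "move_arm", "payload": {
  "commands": [
    [[0,3.93,-1.11,0.131],[0,3.75,-1.62,0.131],[0,3.51,-2.1,0.131],[0,3.21,-2.53,0.131],[0,2.84,-2.93,0.131],[0,3.72,-2.14,0.125],[0,3.42,-2.58,0.125],[0,3.07,-2.99,0.125]]
  ]
}}

```text
clock: 1.7
tool_pos: [0.4297, -0.0299, 0.2265]
orientation: [33.2, 90.0, 161.5]
force: [1.6, -0.1, -0.5]
opening: 0.0503
```

>>> {"api": "move_arm", "payload": {
  "commands": [
    [[0,2.67,-3.35,0.125],[0,2.24,-3.66,0.125],[0,1.76,-3.91,0.125],[0,1.26,-4.09,0.125],[2.15,0.85,-2.99,0.072],[2.15,0.64,-3.05,0.072],[2.15,0.42,-3.09,0.072],[2.15,0.19,-3.11,0.072]]
  ]
}}

```text
clock: 2.5
tool_pos: [0.4167, -0.3248, 0.1396]
orientation: [53.5, 90.0, 136.8]
force: [0.5, 0.4, -0.2]
opening: 0.0501
```

```bash
python3 -c "
from h import *
p,d=snapshot('scene')
plan([(.417,-.324,.05,83.5)],3)
cv2.imwrite('pics/c2.png',cv2.resize(p[160:340,60:300,::-1],(720,540),interpolation=2))"
```

```text
t 2.55 p [ 0.4148 -0.3267  0.1357] jawang 82.9 xaxis [-0.005  0.002 -1.   ] F [-0.  -4.  -1.4] op 0.0502 j [-17.  12. -25.  -0. -54. -80.]
[[2.86, -0.08, 0.09, -0.003], [2.85, -0.07, 0.1, -0.003], [2.86, -0.08, 0.09, -0.003]]
end [ 0.417 -0.324  0.05 ] 83.5
```

>>> {"api": "move_arm", "payload": {
  "commands": [
    [[2.8,0,0,0],[2.8,0,0,0],[2.8,0,0,0],[0,0,0,0]]
  ]
}}

```text
clock: 2.95
tool_pos: [0.4145, -0.3225, 0.0531]
orientation: [74.3, 89.6, 157.7]
force: [-0.1, 0.6, -0.3]
opening: 0.0501
```

```bash
python3 -c "
from h import *
p,d=snapshot('scene')
plan([(.417,-.324,.052,83.5)],3)
cv2.imwrite('pics/c2.png',cv2.resize(p[160:340,60:300,::-1],(720,540),interpolation=2))"
```

```text
t 3.0 p [ 0.4159 -0.3231  0.0552] jawang 83.5 xaxis [-0.004  0.001 -1.   ] F [ 0.6 -0.5  1.3] op 0.0503 j [-16.  17. -30.  -0. -43. -80.]
[[0.32, -0.12, -0.08, -0.001]]
end [ 0.417 -0.324  0.052] 83.5
```

View pics/c2.png

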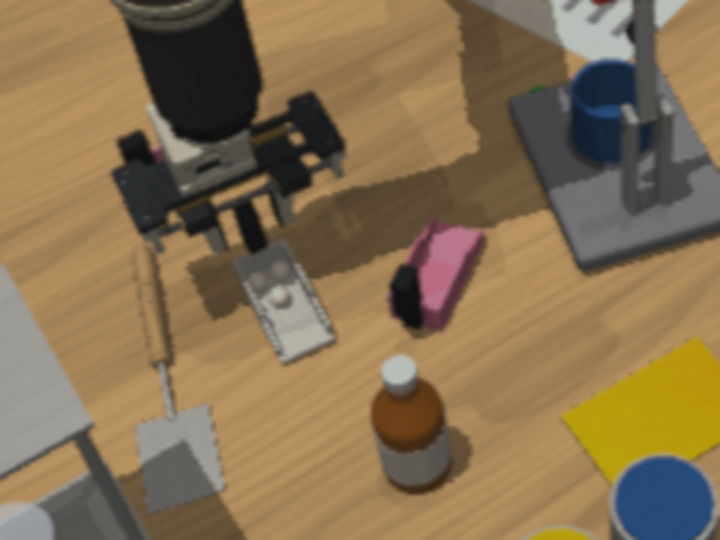

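The fingers (crop 215,230 and 285,205) straddle the black handle at (250,222). The tool can only yaw, so I have to tip by letting the scoop pivot between the pads. I'll test whether the jaw setting softens the grip with a small lift.

>>> {"api": "move_arm", "payload": {
  "commands": [
    [[0.2,0,0,0],[0,0,0,0],[0,0,0,0],[0,0,0,0],[-0.5,0,0,0],[-0.5,0,0,0],[0,0,0,0]]
  ],
  "jaw": 1.9
}}

```text
clock: 3.7
tool_pos: [0.4176, -0.3237, 0.0654]
orientation: [-103.3, 89.9, -19.8]
force: [0.1, 0.3, -2.8]
opening: 0.0195
```

```bash
cat >> h.py <<'E'
def looktilt(name,box):
    p,d=snapshot('scene');cv2.imwrite(f'pics/{name}.png',p[...,::-1]);P=cloud('scene',d)
    return p,P
def force():
    o=get_obs();print('t',o['clock'],'F',np.round(o['force'],2),'M',np.round(o['moment'],3),'op',round(o['opening'],5),'p',np.round(o['tool_pos'],4))
E
python3 -c "
from h import *
for i in range(3): force(); p,d=snapshot('top')
P=cloud('top',d);s=P[185:250,350:395].reshape(-1,3)
a=np.radians(-6.5);e=np.array([np.cos(a),np.sin(a)]);f=np.array([-e[1],e[0]])
q=s[:,:2]-[.477,-.331];x=q@e;y=q@f
for lo in range(-40,65,10):
    m=(x*1000>lo)&(x*1000<lo+10)&(abs(y)<.022);print(lo,m.sum(),np.percentile(s[m,2],[10,50,90]).round(4) if m.any() else '')
"
```

```text
t 3.7 F [ 0.08  0.33 -2.81] M [ 0.002 -0.093 -0.022] op 0.01952 p [ 0.4176 -0.3237  0.0654]
t 3.75 F [-0.67  0.25 -1.75] M [ 0.013 -0.159 -0.023] op 0.01984 p [ 0.4175 -0.3236  0.065 ]
t 3.8 F [-0.36 -0.26 -3.19] M [ 0.098 -0.094 -0.047] op 0.01959 p [ 0.4172 -0.3235  0.0647]
-40 0 
-30 0 
-20 0 
-10 0 
0 0 
10 0 
20 0 
30 1 [0.0087 0.0087 0.0087]
40 29 [0.0089 0.0127 0.0169]
50 41 [0.0113 0.0143 0.0175]
60 39 [-0.0032 -0.0009  0.0031]
```

>>> {"api": "move_arm", "payload": {
  "commands": [
    [[0,0,0,0],[0,0,0,0],[-2,0,0,0],[-2.5,0,0,0],[-2.5,0,0,0],[-2.5,0,0,0],[-2.5,0,0,0],[-1.5,0,0,0]]
  ],
  "jaw": 0
}}

```text
clock: 4.65
tool_pos: [0.4178, -0.3238, 0.2015]
orientation: [-109.2, 89.9, -25.8]
force: [1.0, -0.2, -1.5]
opening: 0.0197
```

```bash
python3 -c "
from h import *
force()
plan([(.4435,-.0757,.20,117,2.0),(.4435,-.0757,.20,150,2.0),(.4435,-.0757,.165,150,1)],2)
p,d=snapshot('scene');cv2.imwrite('pics/c3.png',cv2.resize(p[120:300,60:300,::-1],(720,540),interpolation=2))
"
```

```text
t 4.65 F [ 1.04 -0.22 -1.49] M [ 0.027 -0.201 -0.01 ] op 0.01972 p [ 0.4178 -0.3238  0.2015]
t 4.65 p [ 0.4178 -0.3238  0.2015] jawang 83.5 xaxis [ 0.002 -0.001 -1.   ] F [ 1.  -0.2 -1.5] op 0.0197 j [-16.   8. -20.   0. -62. -80.]
[[0.01, 0.02, 1.92, -0.045], [0.01, -0.07, 1.92, -0.045], [0.01, -0.15, 1.91, -0.045], [0.01, -0.24, 1.9, -0.045], [0.01, -0.32, 1.89, -0.045], [0.01, -0.41, 1.88, -0.045], [0.01, -0.49, 1.85, -0.045], [0.01, -0.57, 1.83, -0.045]]
[[0.01, -0.66, 1.8, -0.045], [0.01, -0.74, 1.77, -0.045], [0.01, -0.82, 1.74, -0.045], [0.01, -0.89, 1.7, -0.045], [0.01, -0.97, 1.66, -0.045], [0.0, 0.0, 0.0, -0.115], [0.0, 0.0, 0.0, -0.115], [0.0, 0.0, 0.0, -0.115]]
[[0.0, 0.0, 0.0, -0.115], [0.0, 0.0, 0.0, -0.115], [0.88, 0.0, 0.0, -0.0], [0.87, 0.0, 0.0, -0.0], [0.88, 0.0, 0.0, -0.0], [0.87, 0.0, 0.01, -0.0]]
end [ 0.4435 -0.0757  0.165 ] 149.9
```

View pics/c3.png

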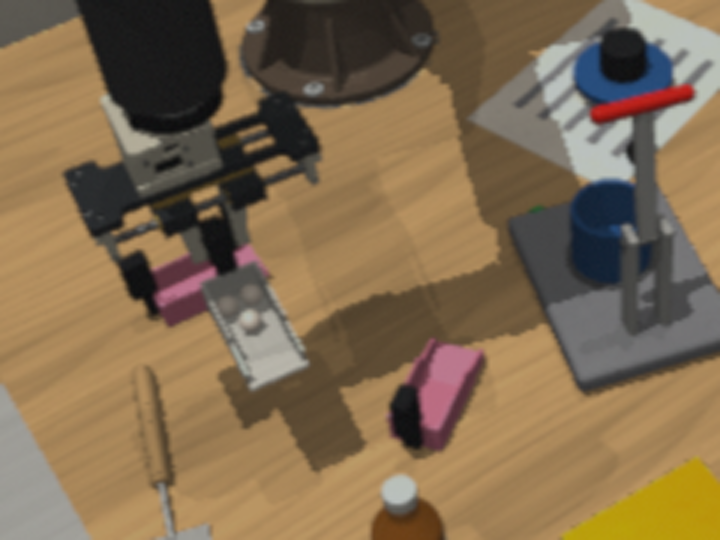

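The scoop hangs level with all three balls at the back (crop 245,305). Carrying it to the jar gently.

>>> {"api": "move_arm", "payload": {
  "commands": [
    [[0,0,1.0,-0.03],[0,0,1.9,-0.05],[0,-0.15,1.9,-0.05],[0,-0.24,1.9,-0.05],[0,-0.34,1.9,-0.05],[0,-0.42,1.9,-0.05],[0,-0.51,1.9,-0.05],[0,-0.6,1.9,-0.05]]
  ]
}}

```text
clock: 5.5
tool_pos: [0.4312, -0.1774, 0.1981]
orientation: [63.6, 89.9, 169.0]
force: [0.2, 0.1, -3.1]
opening: 0.0198
```

>>> {"api": "move_arm", "payload": {
  "commands": [
    [[0,-0.7,1.85,-0.06],[0,-0.8,1.8,-0.06],[0,-0.9,1.75,-0.06],[0,-1.0,1.7,-0.08],[0,-1.1,1.6,-0.09],[0,-0.6,0.8,-0.09],[0,0,0,-0.09],[0,0,0,-0.09]]
  ]
}}

```text
clock: 6.3
tool_pos: [0.4401, -0.07, 0.1982]
orientation: [41.2, 89.9, -177.7]
force: [-0.4, -0.1, -2.1]
opening: 0.0199
```

```bash
python3 -c "
from h import *
plan([(.4435,-.0757,.20,150,2.0),(.4435,-.0757,.165,150,1)],2)
p,d=snapshot('top');cv2.imwrite('pics/c4.png',cv2.resize(p[140:300,200:400,::-1],(750,600),interpolation=2));np.save('c4.npy',d)
"
```

```text
t 6.3 p [ 0.4401 -0.07    0.1982] jawang 141.1 xaxis [-0.002 -0.    -1.   ] F [-0.4 -0.1 -2.1] op 0.0199 j [ 16.  -0. -29.  -0. -61. -55.]
[[-0.09, 0.11, -0.31, -0.078], [-0.1, 0.14, -0.3, -0.078], [0.88, -0.0, -0.0, 0.0], [0.87, -0.0, -0.0, 0.0], [0.88, -0.0, -0.01, 0.0], [0.87, -0.0, -0.0, 0.0]]
end [ 0.4435 -0.0757  0.165 ] 150.0
```

>>> {"api": "move_arm", "payload": {
  "commands": [
    [[0,0.1,-0.3,-0.08],[0,0.1,-0.3,-0.08],[0.8,0,0,0],[0.8,0,0,0],[0.8,0,0,0],[0.8,0,0,0],[0,0,0,0],[0,0,0,0]]
  ]
}}

```text
clock: 7.15
tool_pos: [0.4445, -0.0761, 0.1673]
orientation: [59.2, 90.0, -150.9]
force: [0.5, 0.3, -2.9]
opening: 0.0198
```

```bash
python3 -c "
from h import *
plan([(.4435,-.0757,.165,150,1)],2);force()
p,d=snapshot('scene');cv2.imwrite('pics/c5.png',cv2.resize(p[120:280,150:350,::-1],(750,600),interpolation=2))
p,d=snapshot('top');P=cloud('top',d);s=P[140:300,200:330].reshape(-1,3)
e=np.array([.5,.866]);f=np.array([-e[1],e[0]]);q=s[:,:2]-[.506,.0326];x=q@e;y=q@f
for lo in range(-70,45,6):
    m=(x*1000>lo)&(x*1000<lo+6)&(abs(y)<.02)&(s[:,2]>.09)&(s[:,2]<.16);print(lo,m.sum(),np.percentile(s[m,2],[10,50,90]).round(4) if m.any() else '', (y[m].min().round(3),y[m].max().round(3)) if m.any() else '')
"
```

```text
t 7.15 p [ 0.4445 -0.0761  0.1673] jawang 149.9 xaxis [-0.001 -0.    -1.   ] F [ 0.5  0.3 -2.9] op 0.0198 j [ 15.   2. -31.   0. -57. -46.]
[[0.23, 0.02, 0.11, -0.002]]
end [ 0.4435 -0.0757  0.165 ] 150.0
t 7.15 F [ 0.49  0.26 -2.87] M [-0.006 -0.078 -0.046] op 0.01981 p [ 0.4445 -0.0761  0.1673]
-70 0  
-64 0  
-58 1 [0.1096 0.1096 0.1096] (np.float64(-0.02), np.float64(-0.02))
-52 4 [0.1072 0.1098 0.1118] (np.float64(-0.019), np.float64(-0.015))
-46 7 [0.1089 0.111  0.1144] (np.float64(-0.019), np.float64(-0.01))
-40 13 [0.1082 0.1108 0.1132] (np.float64(-0.019), np.float64(-0.003))
-34 16 [0.1081 0.1134 0.1169] (np.float64(-0.02), np.float64(0.004))
-28 21 [0.1121 0.1149 0.1175] (np.float64(-0.02), np.float64(0.011))
-22 25 [0.1113 0.1156 0.118 ] (np.float64(-0.019), np.float64(0.018))
-16 28 [0.1136 0.1159 0.1192] (np.float64(-0.019), np.float64(0.02))
-10 9 [0.1163 0.1183 0.1197] (np.float64(-0.015), np.float64(0.015))
-4 0  
2 0  
8 0  
14 0  
20 0  
26 2 [0.0992 0.0996 0.0999] (np.float64(-0.019), np.float64(0.019))
32 19 [0.0936 0.0985 0.1007] (np.float64(-0.02), np.float64(0.018))
38 9 [0.0966 0.099  0.103 ] (np.float64(-0.014), np.float64(0.01))
44 0
```

View pics/c5.png

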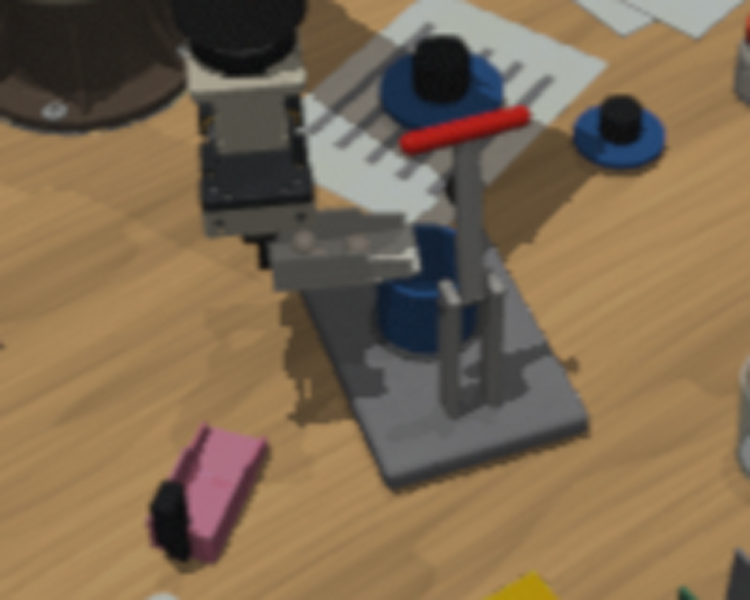

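Step 1's pose is met: the lip is at about −8 mm along the heading, 18 mm above the rim, near level, with the balls at crop (305,240) and (355,243). Raising to leave room for the swing, then softening the grip gradually.

>>> {"api": "move_arm", "payload": {
  "commands": [
    [[-1,0,0,0],[-1.5,-0.5,0,0],[-1.5,-1,0,0],[-0.8,-0.7,0,0],[0,0,0,0],[0,0,0,0]]
  ]
}}

```text
clock: 7.85
tool_pos: [0.4553, -0.0569, 0.2154]
orientation: [-33.0, 90.0, 117.0]
force: [-0.3, -0.4, -2.2]
opening: 0.0199
```

>>> {"api": "move_arm", "payload": {
  "commands": [
    [[0,0,0,0],[0,0,0,0]]
  ],
  "jaw": 1.92
}}

```text
clock: 8.05
tool_pos: [0.4551, -0.0573, 0.2149]
orientation: [42.9, 89.9, -167.2]
force: [0.0, 0.6, -2.2]
opening: 0.0196
```

```bash
cat >> h.py <<'E'
def prof(tip=(.506,.0326)):
    force();p,d=snapshot('top');P=cloud('top',d);s=P[140:300,200:330].reshape(-1,3)
    e=np.array([.5,.866]);f=np.array([-e[1],e[0]]);q=s[:,:2]-tip;x=q@e;y=q@f
    m=(x>-.07)&(x<.03)&(abs(y)<.02)&(s[:,2]>.104)&(s[:,2]<.19)
    X=x[m]*1000;print('n',m.sum(),'x',np.percentile(X,[1,50,99]).round(1),'fit slope',np.polyfit(X,s[m,2]*1000,1).round(3))
    W=(hsvw:=cv2.cvtColor(p,cv2.COLOR_RGB2HSV));return p,P
E
python3 -c "
from h import *
prof()"
```

```text
t 8.05 F [ 0.02  0.58 -2.17] M [-0.021 -0.135 -0.015] op 0.01958 p [ 0.4551 -0.0573  0.2149]
n 96 x [-20.9   2.2  13.1] fit slope [  0.194 162.425]
```

>>> {"api": "move_arm", "payload": {
  "commands": [
    [[0,0,0,0],[0,0,0,0]]
  ],
  "jaw": 1.95
}}

```text
clock: 8.3
tool_pos: [0.4555, -0.0571, 0.2154]
orientation: [47.0, 90.0, -163.1]
force: [-0.1, 0.3, -2.7]
opening: 0.0198
```

```bash
python3 -c "
from h import *
prof()"
```

```text
t 8.3 F [-0.06  0.28 -2.66] M [ 0.039 -0.065 -0.052] op 0.01984 p [ 0.4555 -0.0571  0.2154]
n 95 x [-18.6   3.   13.6] fit slope [  0.229 162.694]
```

>>> {"api": "move_arm", "payload": {
  "commands": [
    [[0,0,0,0]]
  ],
  "jaw": 1.97
}}

```text
clock: 8.45
tool_pos: [0.4556, -0.057, 0.2155]
orientation: [-36.0, 90.0, 113.9]
force: [-0.1, 0.1, -1.4]
opening: 0.0198
```

```bash
python3 -c "
from h import *
prof()"
```

```text
t 8.45 F [-0.08  0.11 -1.39] M [ 0.015 -0.086  0.013] op 0.01985 p [ 0.4556 -0.057   0.2155]
n 94 x [-18.4   3.3  13.7] fit slope [1.42000e-01 1.63085e+02]
```

>>> {"api": "move_arm", "payload": {
  "commands": [
    [[0,0,0,0]]
  ],
  "jaw": 1.985
}}

```text
clock: 8.6
tool_pos: [0.4556, -0.057, 0.2156]
orientation: [-75.5, 90.0, 74.4]
force: [-0.3, -0.4, -1.8]
opening: 0.0202
```

```bash
python3 -c "
from h import *
prof()"
```

```text
t 8.6 F [-0.28 -0.4  -1.8 ] M [ 0.034 -0.073  0.009] op 0.02015 p [ 0.4556 -0.057   0.2156]
n 97 x [-18.4   3.1  13.8] fit slope [1.47000e-01 1.62918e+02]
```

>>> {"api": "move_arm", "payload": {
  "commands": [
    [[0,0,0,0]]
  ],
  "jaw": 1.995
}}

```text
clock: 8.75
tool_pos: [0.4557, -0.0569, 0.2156]
orientation: [-129.0, 90.0, 20.9]
force: [0.2, 0.4, -2.1]
opening: 0.0199
```

```bash
python3 -c "
from h import *
prof()"
```

```text
t 8.75 F [ 0.19  0.38 -2.07] M [ 0.162 -0.17  -0.016] op 0.01994 p [ 0.4557 -0.0569  0.2156]
n 54 x [-19.2  -2.7   5.8] fit slope [-1.70000e-02  1.51203e+02]
```

It is pivoting slowly: tilt is about 0.2 rad with the lip at +6 mm. I'll catch it before it swings too far.

>>> {"api": "move_arm", "payload": {
  "commands": [
    [[0,-0.6,0,0]]
  ],
  "jaw": 1.9
}}

```text
clock: 8.9
tool_pos: [0.4583, -0.052, 0.2155]
orientation: [38.6, 90.0, -171.5]
force: [0.2, -0.1, -1.5]
opening: 0.0198
```

```bash
python3 -c "
from h import *
p,P=prof()
q,d=snapshot('scene')
cv2.imwrite('pics/c6.png',np.hstack([cv2.resize(q[120:240,170:290,::-1],(400,400)),cv2.resize(p[160:260,200:300,::-1],(400,400))]))"
```

```text
t 8.9 F [ 0.2  -0.12 -1.5 ] M [-0.018 -0.098 -0.033] op 0.01981 p [ 0.4583 -0.052   0.2155]Traceback (most recent call last):
  File "<string>", line 3, in <module>
    p,P=prof()
        ~~~~^^
  File "h.py", line 42, in prof
    X=x[m]*1000;print('n',m.sum(),'x',np.percentile(X,[1,50,99]).round(1),'fit slope',np.polyfit(X,s[m,2]*1000,1).round(3))
                                      ~~~~~~~~~~~~~^^^^^^^^^^^^^
    return _quantile_unchecked(
        a, q, axis, out, overwrite_input, method, keepdims, weights)
    return _ureduce(a,
                    func=_quantile_ureduce_func,
    ...<5 lines>...
                    overwrite_input=overwrite_input,
                    method=method)
    r = func(a, **kwargs)
    result = _quantile(arr,
                       quantiles=q,
    ...<2 lines>...
                       out=out,
                       weights=wgt)
    slices_having_nans = np.isnan(arr[-1, ...])
                                  ~~~^^^^^^^^^
IndexError: index -1 is out of bounds for axis 0 with size 0
```

```bash
python3 -c "
from h import *
force()
q,d=snapshot('scene');p,d2=snapshot('top')
cv2.imwrite('pics/c6.png',np.hstack([cv2.resize(q[120:240,170:290,::-1],(400,400)),cv2.resize(p[160:260,200:300,::-1],(400,400))]))"
```

```text
t 8.95 F [ 1.11  1.03 -1.53] M [ 0.23  -0.256  0.017] op 0.01947 p [ 0.4592 -0.0512  0.2156]
```

View pics/c6.png

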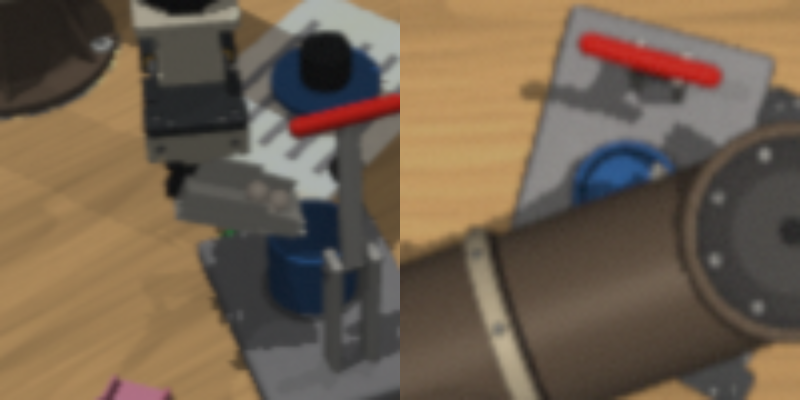

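The scoop is tilted about 0.4 rad, with the balls rolled to the nose (left panel 270,195; right panel 655,170 over the jar). Lowering the lip a little so they drop in.

>>> {"api": "move_arm", "payload": {
  "commands": [
    [[1.5,0.3,0,0],[0,0,0,0],[0,0,0,0],[0,0,0,0]]
  ]
}}

```text
clock: 9.45
tool_pos: [0.4576, -0.0543, 0.2012]
orientation: [-156.8, 90.0, -6.9]
force: [0.2, -0.0, -1.0]
opening: 0.0199
```

```bash
python3 -c "
from h import *
force()
q,d=snapshot('scene');p,d2=snapshot('top')
cv2.imwrite('pics/c7.png',np.hstack([cv2.resize(q[120:240,170:290,::-1],(400,400)),cv2.resize(p[160:260,200:300,::-1],(400,400))]))"
```

```text
t 9.45 F [ 0.21 -0.01 -1.02] M [ 0.047 -0.134  0.011] op 0.01988 p [ 0.4576 -0.0543  0.2012]
```

View pics/c7.png

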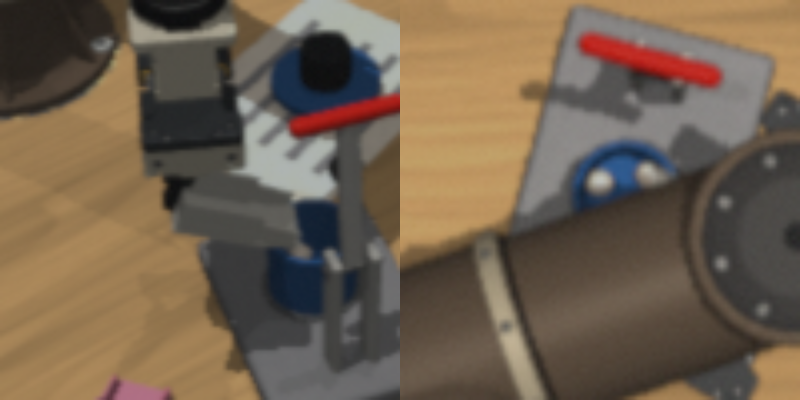

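Two balls are in the jar (right panel 600,180 and 650,172). The third is not visible yet; waiting, then checking by colour.

>>> {"api": "move_arm", "payload": {
  "commands": [
    [[0,0,0,0],[0,0,0,0],[0,0,0,0],[-2,0,0,0],[-2,0,0,0],[-2,0,0,0],[0,0,0,0]]
  ]
}}

```text
clock: 10.25
tool_pos: [0.4586, -0.0543, 0.2633]
orientation: [-144.7, 89.7, 5.2]
force: [-0.2, 0.2, -0.8]
opening: 0.0194
```

```bash
python3 -c "
from h import *
force()
q,d=snapshot('scene');p,d2=snapshot('top')
for n,I,box in(('scene',q,(170,100,320,260)),('top',p,(220,170,300,260))):
    hs=cv2.cvtColor(I,cv2.COLOR_RGB2HSV);m=(hs[...,1]<60)&(hs[...,2]>150);print(n,[(a,tuple(c),np.round(cloud(n,d if n=='scene' else d2)[M].mean(0),3)) for a,c,M in blobs(m,box,4)])
cv2.imwrite('pics/c8.png',np.hstack([cv2.resize(q[110:250,170:310,::-1],(400,400)),cv2.resize(p[180:240,230:290,::-1],(400,400))]))"
```

```text
t 10.25 F [-0.15  0.21 -0.81] M [ 0.118 -0.128 -0.034] op 0.01936 p [ 0.4586 -0.0543  0.2633]
scene [(np.int32(672), (np.float64(305.3), np.float64(110.2)), array([0.202, 0.468, 0.008])), (np.int32(88), (np.float64(220.1), np.float64(108.7)), array([ 0.492, -0.082,  0.428])), (np.int32(658), (np.float64(284.7), np.float64(132.1)), array([0.249, 0.328, 0.   ])), (np.int32(28), (np.float64(241.8), np.float64(152.6)), array([ 0.244,  0.138, -0.001])), (np.int32(31), (np.float64(249.7), np.float64(155.5)), array([ 0.273,  0.151, -0.002])), (np.int32(143), (np.float64(264.1), np.float64(170.2)), array([0.369, 0.142, 0.005]))]
top [(np.int32(9), (np.float64(260.9), np.float64(202.7)), array([0.526, 0.018, 0.053])), (np.int32(16), (np.float64(249.7), np.float64(204.3)), array([0.521, 0.053, 0.054])), (np.int32(79), (np.float64(224.1), np.float64(245.8)), array([0.415, 0.073, 0.689]))]
```

View pics/c8.png

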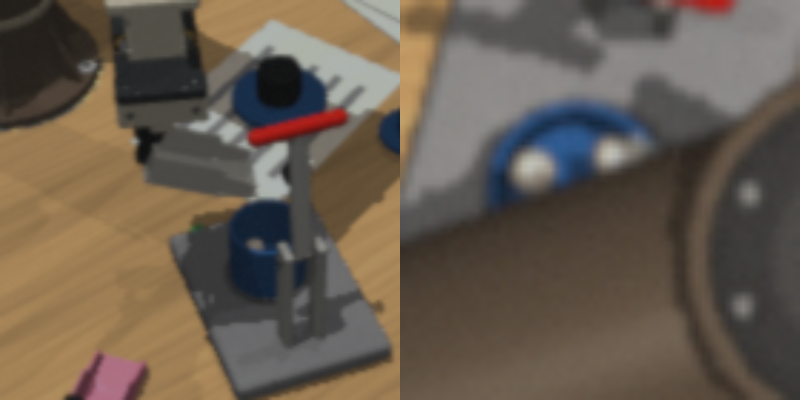

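The scoop looks empty, with balls in the jar (right panel 530,165 and 610–640,155). Putting the scoop back on a clear patch near (0.40, −0.24).

```bash
python3 -c "
from h import *
plan([(.40,-.24,.22,165,4.5),(.40,-.24,.11,165,4)],2)
"
```

```text
t 10.35 p [ 0.4571 -0.0543  0.2606] jawang 149.9 xaxis [ 0.001  0.001 -1.   ] F [-1.   0.4 -1.2] op 0.0197 j [ 18.  -2. -22.  -0. -70. -48.]
[[0.81, 3.79, -0.87, -0.053], [0.81, 3.83, -0.67, -0.053], [0.81, 3.86, -0.47, -0.053], [0.81, 3.88, -0.27, -0.053], [0.8, 3.88, -0.06, -0.053], [3.67, 0.0, 0.0, 0.001], [3.67, 0.0, 0.0, 0.001], [3.66, 0.01, 0.01, 0.001]]
end [ 0.4  -0.24  0.11] 164.9
```

>>> {"api": "move_arm", "payload": {
  "commands": [
    [[0,3.8,-0.87,-0.053],[0.5,3.83,-0.67,-0.053],[1,3.86,-0.47,-0.053],[1.2,3.88,-0.27,-0.053],[1.3,3.88,0,-0.053],[3.7,0,0,0],[3.7,0,0,0],[3.7,0,0,0]]
  ]
}}

```text
clock: 11.15
tool_pos: [0.3983, -0.2404, 0.1076]
orientation: [-12.7, 90.0, 152.3]
force: [1.3, 0.8, -3.4]
opening: 0.0197
```

>>> {"api": "move_arm", "payload": {
  "commands": [
    [[0.5,0,0,0],[1,0,0,0],[1,0,0,0],[1,0,0,0],[1,0,0,0],[0.5,0,0,0],[0.5,0,0,0],[0,0,0,0]]
  ],
  "jaw": 1.96
}}

```text
clock: 11.95
tool_pos: [0.402, -0.2412, 0.0574]
orientation: [164.8, 89.7, -30.0]
force: [-2.4, -3.4, 12.9]
opening: 0.0198
```

```bash
cat >> h.py <<'E'
def scooplook(c=(.40,-.24),head=75):
    p,d=snapshot('top');P=cloud('top',d);s=P.reshape(-1,3)
    a=np.radians(head);e=np.array([np.cos(a),np.sin(a)]);f=np.array([-e[1],e[0]]);q=(s[:,:2]-c);x=q@e*1000;y=q@f
    for lo in range(-20,135,10):
        m=(x>lo)&(x<lo+10)&(abs(y)<.02)&(s[:,2]<.12);print(lo,m.sum(),np.percentile(s[m,2],[10,50,90]).round(4) if m.any() else '')
    return p
E
python3 -c "
from h import *
force();scooplook()
p,d=snapshot('top');hs=cv2.cvtColor(p,cv2.COLOR_RGB2HSV);m=(hs[...,1]<70)&(hs[...,2]>130)
print([(a,tuple(c.round(1)),np.round(cloud('top',d)[M].mean(0),3)) for a,c,M in blobs(m,(240,192,273,225),4)])
cv2.imwrite('pics/c9.png',np.hstack([cv2.resize(p[188:228,236:276,::-1],(400,400)),cv2.resize(p[180:300,260:380,::-1],(400,400))]))"
```

```text
t 11.95 F [-2.43 -3.44 12.95] M [-1.202  1.172  0.04 ] op 0.01982 p [ 0.402  -0.2412  0.0574]
-20 0 
-10 0 
0 0 
10 0 
20 0 
30 0 
40 0 
50 0 
60 0 
70 0 
80 0 
90 0 
100 0 
110 0 
120 0 
130 0 
[(np.int32(190), (np.float64(256.1), np.float64(195.4)), array([0.55 , 0.033, 0.03 ])), (np.int32(22), (np.float64(261.3), np.float64(203.4)), array([0.523, 0.017, 0.054])), (np.int32(33), (np.float64(249.8), np.float64(205.2)), array([0.519, 0.053, 0.052])), (np.int32(4), (np.float64(272.0), np.float64(210.5)), array([ 0.501, -0.016,  0.029])), (np.int32(27), (np.float64(256.6), np.float64(215.9)), array([0.485, 0.033, 0.054]))]
```

View pics/c9.png

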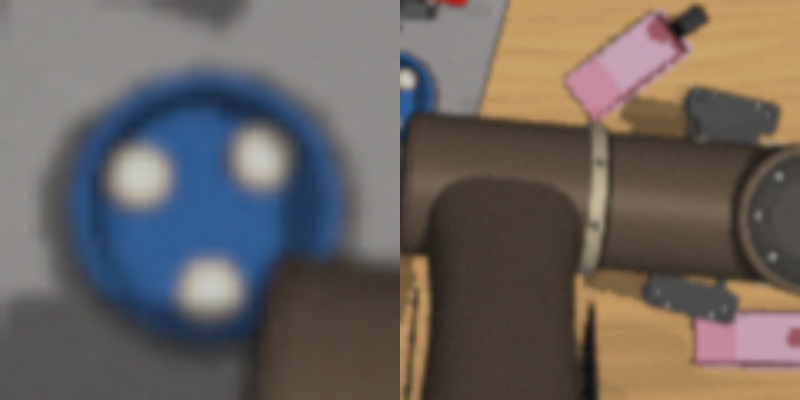

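All three balls lie inside the jar (left panel 140,175; 260,160; 210,285). The scoop is pressed with 13 N and not quite flat, so I soften the grip and press slightly more.

>>> {"api": "move_arm", "payload": {
  "commands": [
    [[0,0,0,0],[0.3,0,0,0],[0.3,0,0,0],[0,0,0,0],[0,0,0,0]]
  ],
  "jaw": 1.985
}}

```text
clock: 12.55
tool_pos: [0.4021, -0.2408, 0.0512]
orientation: [173.3, 89.7, -21.5]
force: [-1.2, -1.2, 10.5]
opening: 0.0198
```

```bash
python3 -c "
from h import *
force()
p,d=snapshot('scene');P=cloud('scene',d);s=P.reshape(-1,3);o,t,R=tool()
a=np.radians(75);e=np.array([np.cos(a),np.sin(a)]);f=np.array([-e[1],e[0]]);q=(s[:,:2]-t[:2]);x=q@e*1000;y=q@f
for lo in range(-20,140,10):
    m=(x>lo)&(x<lo+10)&(abs(y)<.018)&(s[:,2]<.12);print(lo,m.sum(),np.percentile(s[m,2],[5,50,95]).round(4) if m.any() else '')
"
```

```text
t 12.55 F [-1.15 -1.2  10.54] M [-0.408  0.649  0.052] op 0.01984 p [ 0.4021 -0.2408  0.0512]
-20 25 [-0.0039 -0.0013  0.0019]
-10 27 [-0.0029  0.0008  0.0243]
0 9 [-0.0023  0.0035  0.02  ]
10 6 [-0.0021 -0.0003  0.0055]
20 5 [-0.0042  0.0015  0.0057]
30 6 [-0.0013  0.0027  0.0054]
40 6 [-0.0017  0.0002  0.0034]
50 10 [-0.0023  0.0002  0.003 ]
60 16 [0.0003 0.003  0.0075]
70 14 [-0.0015  0.0018  0.006 ]
80 20 [-0.0002  0.0032  0.0069]
90 23 [0.0035 0.0075 0.0111]
100 26 [0.0042 0.0078 0.011 ]
110 22 [-0.0016  0.0062  0.0134]
120 29 [-0.0047 -0.0018  0.0033]
130 26 [-0.0051 -0.0016  0.0018]
```

>>> {"api": "move_arm", "payload": {
  "commands": [
    [[0,0,0,0],[0,0,0,0],[0,0,0,0],[-2,0,0,0],[-4,0,0,0],[-4.5,0,0,0],[-4.5,0,0,0]]
  ],
  "jaw": 6
}}

```text
clock: 13.3
tool_pos: [0.399, -0.24, 0.2002]
orientation: [12.6, 90.0, 177.7]
force: [2.6, 0.1, 0.4]
opening: 0.0596
```

```bash
python3 -c "
from h import *
plan([(.40,-.1,.21,190,4.5),(.42,.1,.21,225,4.5),(.423,.317,.12,253.2,4.5)])
"
```

```text
t 13.3 p [ 0.399  -0.24    0.2002] jawang 165.1 xaxis [-0.001  0.    -1.   ] F [2.6 0.1 0.4] op 0.0596 j [ -7.   2. -27.   0. -61.  -8.]
[[-0.24, -3.39, 0.87, -0.109], [-0.25, -3.46, 0.5, -0.109], [-0.24, -3.5, 0.12, -0.109], [-0.25, -3.49, -0.25, -0.109], [0.0, -3.87, -1.1, -0.122], [0.0, -3.71, -1.56, -0.122], [0.0, -3.49, -1.99, -0.122], [0.0, -3.22, -2.41, -0.122]]
[[0.0, -2.9, -2.78, -0.122], [1.5, -2.52, -2.59, -0.082], [1.5, -2.3, -2.79, -0.082], [1.5, -2.06, -2.97, -0.082], [1.5, -1.81, -3.13, -0.082], [1.5, -1.55, -3.27, -0.082], [1.5, -1.27, -3.39, -0.082]]
end [0.423 0.317 0.12 ] -106.8
```

>>> {"api": "move_arm", "payload": {
  "commands": [
    [[-0.24,-3.39,0.87,-0.109],[-0.25,-3.46,0.5,-0.109],[-0.24,-3.5,0.12,-0.109],[-0.25,-3.49,-0.25,-0.109],[0,-3.87,-1.1,-0.122],[0,-3.71,-1.56,-0.122],[0,-3.49,-1.99,-0.122],[0,-3.22,-2.41,-0.122]]
  ]
}}

```text
clock: 14.1
tool_pos: [0.4163, 0.0617, 0.2087]
orientation: [174.8, 89.9, 33.2]
force: [1.4, 0.1, 0.9]
opening: 0.0598
```

>>> {"api": "move_arm", "payload": {
  "commands": [
    [[0,-2.9,-2.78,-0.122],[1.5,-2.52,-2.59,-0.082],[1.5,-2.3,-2.79,-0.082],[1.5,-2.06,-2.97,-0.082],[1.5,-1.81,-3.13,-0.082],[1.5,-1.55,-3.27,-0.082],[1.5,-1.27,-3.39,-0.082],[0,0,0,0]]
  ]
}}

```text
clock: 14.9
tool_pos: [0.4232, 0.3199, 0.1161]
orientation: [-14.3, 89.9, -120.8]
force: [-0.2, -1.4, -0.7]
opening: 0.0603
```

```bash
python3 -c "
from h import *
# scoop and jar check with arm away
a=cv2.imread('pics/top0.png')
p,d=snapshot('top');P=cloud('top',d);s=P.reshape(-1,3)
e=np.array([np.cos(np.radians(75)),np.sin(np.radians(75))]);f=np.array([-e[1],e[0]]);q=s[:,:2]-[.402,-.241];x=q@e*1000;y=q@f
for lo in range(-20,130,20):
    m=(x>lo)&(x<lo+20)&(abs(y)<.016);print(lo,m.sum(),np.percentile(s[m,2],[10,50,90]).round(4))
Z=P[...,2];m=(Z>.008)&(Z<.12)
q=s[(abs(x-50)<90)&(abs(y)<.06)&(s[:,2]>.012)&(s[:,2]<.095)];r=cv2.minAreaRect((q[:,:2]*1000).astype(np.float32));print(r)
hs=cv2.cvtColor(p,cv2.COLOR_RGB2HSV);mb=(hs[...,0]>95)&(hs[...,0]<125)&(hs[...,1]>110)
J=blobs(mb,(225,180,290,235),100)[0];(c,r)=cv2.minEnclosingCircle(np.argwhere(J[2])[:,::-1].astype(np.float32));print('jar',c,r,plane('top',c,.1))
plan([(.4232,.3173,.022,253.2,3.5)])
"
```

```text
-20 58 [-0.0021  0.0853  0.0903]
0 99 [-0.0006  0.0086  0.084 ]
20 63 [-0.0007  0.0027  0.0068]
40 61 [-0.0004  0.003   0.0069]
60 64 [-0.0006  0.0037  0.007 ]
80 60 [0.0051 0.0082 0.0106]
100 64 [-0.001   0.0093  0.0133]
120 63 [-0.0041 -0.0001  0.0047]
((415.6156311035156, -192.009521484375), (133.82888793945312, 82.91753387451172), 54.7816276550293)
jar (255.93287658691406, 208.2260284423828) 13.459555625915527 [0.50619223 0.03289221 0.1       ]
t 14.95 p [0.423  0.3182 0.1169] jawang -106.6 xaxis [-0.001 -0.002 -1.   ] F [-0.7 -0.3 -0.4] op 0.0598 j [ 58.  13. -26.  -0. -51.  15.]
[[3.16, 0.02, 0.02, 0.001], [3.16, 0.01, 0.02, 0.001], [3.17, 0.02, 0.01, 0.001]]
end [0.4232 0.3173 0.022 ] -106.8
```

The scoop stands flat: floor at 3 mm, lip rising as designed. Gripping the lid's knob.

>>> {"api": "move_arm", "payload": {
  "commands": [
    [[3.15,0,0,0],[3.15,0,0,0],[3.1,0,0,0],[0,0,0,0]]
  ]
}}

```text
clock: 15.35
tool_pos: [0.4219, 0.3139, 0.0215]
orientation: [-20.5, 89.6, -127.4]
force: [-0.4, -0.5, -0.1]
opening: 0.0598
```

>>> {"api": "move_arm", "payload": {
  "commands": [
    [[0,0,0,0],[0,0,0,0],[0,0,0,0],[0,0,0,0],[0,0,0,0],[-3,0,0,0],[-4.5,0,0,0],[-4.5,0,0,0]]
  ],
  "jaw": 0
}}

```text
clock: 16.15
tool_pos: [0.4229, 0.316, 0.1455]
orientation: [-24.7, 89.9, -131.4]
force: [1.3, 1.1, -2.5]
opening: 0.039
```

```bash
python3 -c "
from h import *
# lid in hand: blue flange centre seen by scene camera at z = tcp-0.022+0.018
o,t,R=tool();force()
p,d=snapshot('scene');P=cloud('scene',d);hs=cv2.cvtColor(p,cv2.COLOR_RGB2HSV);mb=(hs[...,0]>95)&(hs[...,0]<125)&(hs[...,1]>90)
m=mb&(np.hypot(P[...,0]-t[0],P[...,1]-t[1])<.08)&(P[...,2]>.05)
c,r=cv2.minEnclosingCircle(P[m][:,:2].astype(np.float32)*1000);print('lid pts',m.sum(),np.percentile(P[m][:,2],[5,50,95]),c,r,'tcp',t)
plan([(.42,.20,.19,253.2),(.506,.0327,.17,253.2)],4.5)
"
```

```text
t 16.15 F [ 1.34  1.07 -2.54] M [ 0.266 -0.236 -0.003] op 0.03905 p [0.4229 0.316  0.1455]
lid pts 170 [0.13132025 0.13479875 0.13918798] (425.7889099121094, 311.20233154296875) 40.2195930480957 tcp [0.42286874 0.31600229 0.14554031]
t 16.2 p [0.4261 0.3192 0.1539] jawang -106.7 xaxis [ 0.007  0.007 -1.   ] F [2.5 2.4 5.1] op 0.0394 j [ 58.  10. -24.   0. -55.  15.]
[[-1.23, 0.95, 3.85, 0.001], [-1.23, 0.96, 3.85, 0.001], [-1.23, 0.96, 3.86, 0.001], [0.39, 2.61, 2.71, -0.0], [0.39, 2.62, 2.71, -0.0], [0.39, 2.61, 2.7, -0.0], [0.39, 2.62, 2.71, -0.0], [0.39, 2.61, 2.7, -0.0]]
end [0.506  0.0327 0.17  ] -106.9
```

>>> {"api": "move_arm", "payload": {
  "commands": [
    [[-1.2,0.95,3.85,0],[-1.2,0.95,3.85,0],[-0.6,0.95,3.85,0],[0,2.6,2.7,0],[0,2.6,2.7,0],[0,2.6,2.7,0],[0,2.6,2.7,0],[0,2.6,2.7,0]]
  ]
}}

```text
clock: 17.0
tool_pos: [0.5031, 0.0298, 0.1745]
orientation: [177.6, 90.0, 70.8]
force: [-0.0, 0.8, -3.0]
opening: 0.0392
```

>>> {"api": "move_arm", "payload": {
  "commands": [
    [[0,0,0,0],[0,0,0,0],[0,0,0,0]]
  ]
}}

```text
clock: 17.3
tool_pos: [0.5025, 0.0316, 0.1743]
orientation: [-108.0, 90.0, 145.3]
force: [-0.1, 0.3, -2.5]
opening: 0.0393
```

```bash
cat >> h.py <<'E'
def lidlook(name=None):
    p,d=snapshot('scene');P=cloud('scene',d);hs=cv2.cvtColor(p,cv2.COLOR_RGB2HSV);mb=(hs[...,0]>95)&(hs[...,0]<125)&(hs[...,1]>90)
    ps=[get_obs()['tool_pos']];
    m=mb&(np.hypot(P[...,0]-.506,P[...,1]-.0327)<.1)&(P[...,2]>.12)
    q=P[m];t=q[q[:,2]>np.percentile(q[:,2],97)-.006]
    c,r=cv2.minEnclosingCircle(q[:,:2].astype(np.float32)*1000);print('blue n',m.sum(),np.percentile(q[:,2],[2,50,98]).round(4),np.round(c,1),round(r,1),'tcp',ps[0].round(4))
    # ellipse of the flange outline, ray onto its mid height
    u=np.argwhere(m)[:,::-1].astype(np.float32);(cx,cy),rr=cv2.minEnclosingCircle(u);z=np.percentile(q[:,2],90)
    W=np.array([plane('scene',k,z) for k in cv2.convexHull(u)[:,0]]);c,r=cv2.minEnclosingCircle(W[:,:2].astype(np.float32)*1000);print('hull on z',z.round(4),np.round(c,1),round(r,1))
    if name:
        x,y=int(cx),int(cy);cv2.imwrite(name,cv2.resize(p[y-60:y+60,x-60:x+60,::-1],(600,600),interpolation=2))
E
python3 -c "
from h import *
force();lidlook('pics/c10.png')
plan([(.5062,.0328,.14,253.2)])
"
```

```text
t 17.3 F [-0.06  0.28 -2.45] M [ 0.007 -0.007 -0.021] op 0.03935 p [0.5025 0.0316 0.1743]
blue n 198 [0.1576 0.1639 0.1761] [507.7  17.2] 37.6 tcp [0.5026 0.0319 0.1744]
hull on z 0.167 [472.4  45.1] 83.4
t 17.35 p [0.5026 0.0319 0.1744] jawang -106.7 xaxis [-0.  0. -1.] F [-0.8  0.2 -3.1] op 0.0395 j [ 26.   7. -25.  -0. -58.  47.]
[[3.44, 0.33, -0.19, 0.001]]
end [0.5063 0.0328 0.14  ] -106.8
```

View pics/c10.png

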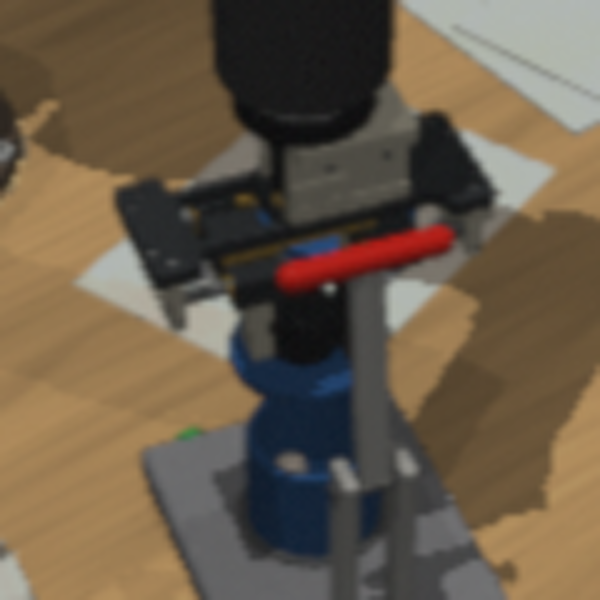

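The lid is held level over the jar (crop 310,370 above the jar at 310,490). Fitting the 43 mm flange arc to get its centre.

```bash
cat >> h.py <<'E'
from scipy.optimize import least_squares
def lidarc(dz=-.012,guess=(.506,.0327),R=.043):
    p,d=snapshot('scene');t=get_obs()['tool_pos'];P=cloud('scene',d);hs=cv2.cvtColor(p,cv2.COLOR_RGB2HSV);mb=(hs[...,0]>95)&(hs[...,0]<125)&(hs[...,1]>90)
    z=t[2]+dz;m=mb&(np.hypot(P[...,0]-t[0],P[...,1]-t[1])<.06)&(abs(P[...,2]-z-.004)<.012)
    B=[]
    for u in np.unique(np.where(m)[1]):
        v=np.where(m[:,u])[0].max();B.append(plane('scene',(u,v+.5),z)[:2])
    B=np.array(B);r=least_squares(lambda c:np.hypot(*(B-c).T)-R,guess,loss='soft_l1',f_scale=.0015)
    print('arc n',len(B),'centre',r.x.round(4),'res',np.median(abs(np.hypot(*(B-r.x).T)-R)).round(4),'tcp',np.round(t,4))
E
python3 -c "
from h import *
lidarc();lidarc()
"
```

```text
arc n 24 centre [0.5055 0.031 ] res 0.001 tcp [0.5026 0.0321 0.1744]
arc n 24 centre [0.5062 0.0313] res 0.0008 tcp [0.5027 0.0322 0.1745]
```

>>> {"api": "move_arm", "payload": {
  "commands": [
    [[2,0,-0.15,0],[2,0,0,0],[0,0,0,0],[0,0,0,0]]
  ]
}}

```text
clock: 17.85
tool_pos: [0.5035, 0.0332, 0.1347]
orientation: [-14.3, 90.0, -121.0]
force: [-0.5, 0.5, -2.3]
opening: 0.0393
```

```bash
python3 -c "
from h import *
lidarc();lidarc();force()
"
```

```text
arc n 23 centre [0.5062 0.0318] res 0.0014 tcp [0.504  0.0333 0.1353]
arc n 23 centre [0.5058 0.0315] res 0.0011 tcp [0.5042 0.0333 0.1355]
t 17.95 F [-0.29 -0.7  -2.46] M [-0.025 -0.027  0.009] op 0.03948 p [0.5042 0.0333 0.1355]
```

Well centred (about 1 mm). Seating slowly.

>>> {"api": "move_arm", "payload": {
  "commands": [
    [[0.8,0,0,0],[0.5,0,0,0],[0.4,0,0,0],[0.3,0,0,0],[0,0,0,0]]
  ]
}}

```text
clock: 18.45
tool_pos: [0.5052, 0.0334, 0.1158]
orientation: [121.7, 89.8, 15.0]
force: [0.1, 2.0, 7.5]
opening: 0.0393
```

>>> {"api": "move_arm", "payload": {
  "commands": [
    [[0.2,0,0,0],[0.1,0,0,0],[0,0,0,0]]
  ]
}}

```text
clock: 18.75
tool_pos: [0.5054, 0.0333, 0.1154]
orientation: [115.1, 89.7, 8.5]
force: [-10.5, 2.6, 34.7]
opening: 0.0394
```

```bash
python3 -c "
from h import *
force();p,d=snapshot('scene');P=cloud('scene',d);hs=cv2.cvtColor(p,cv2.COLOR_RGB2HSV);mb=(hs[...,0]>95)&(hs[...,0]<125)&(hs[...,1]>90)
m=mb&(np.hypot(P[...,0]-.506,P[...,1]-.0327)<.06)&(P[...,2]>.101)
q=P[m];t=q[(q[:,2]>.1)&(q[:,2]<.13)];print(len(t),np.percentile(t[:,2],[5,25,50,75,95]).round(4))
A=np.c_[t[:,:2]-[.506,.0327],np.ones(len(t))];print(np.linalg.lstsq(A,t[:,2],rcond=None)[0])
lidarc(-.015)
"
```

```text
t 18.75 F [-10.54   2.63  34.7 ] M [0.937 3.872 0.017] op 0.03937 p [0.5054 0.0333 0.1154]
162 [0.1027 0.1049 0.1063 0.1079 0.1104]
[-0.01179224  0.03863744  0.10737996]
arc n 23 centre [0.5101 0.0305] res 0.0026 tcp [0.5054 0.0333 0.1154]
```

The flange top is at about 107 mm (108 expected), so it is seated. Releasing and rising straight up.

>>> {"api": "move_arm", "payload": {
  "commands": [
    [[-0.2,0,0,0],[0,0,0,0],[0,0,0,0],[0,0,0,0],[-2,0,0,0],[-3,0,0,0],[-4,0,0,0],[-4,0,0,0]]
  ],
  "jaw": 6
}}

```text
clock: 19.65
tool_pos: [0.5029, 0.0325, 0.244]
orientation: [-49.5, 89.9, -156.3]
force: [0.8, 0.5, -0.4]
opening: 0.0601
```

```bash
python3 -c "
from h import *
plan([(.44,.053,.25,253.2)],4.5)
p,d=snapshot('scene');P=cloud('scene',d);hs=cv2.cvtColor(p,cv2.COLOR_RGB2HSV)
r=((hs[...,0]<8)|(hs[...,0]>172))&(hs[...,1]>150)&(P[...,2]>.25);q=P[r];print('grip',q.mean(0).round(4),cv2.minAreaRect((q[:,:2]*1000).astype(np.float32)))
"
```

```text
t 19.65 p [0.5029 0.0325 0.244 ] jawang -106.8 xaxis [-0.002 -0.001 -1.   ] F [ 0.8  0.5 -0.4] op 0.0601 j [ 26.   4. -19.  -0. -68.  47.]
[[-0.29, -3.31, -0.07, 0.0], [-0.3, -3.31, -0.08, 0.0]]
end [0.44   0.0531 0.25  ] -106.8
grip [ 0.6007 -0.0039  0.3194] ((907.083984375, -277.7767333984375), (81.78829956054688, 906.0419921875), 48.47364807128906)
```

```bash
python3 -c "
from h import *
e=np.array([.9573,-.2890]);J=np.array([.5062,.0328])
w=lambda xm,z,st=4.5:(*(J+e*xm/1000),z/1000,253.2,st)
plan([w(0,355),w(125,355),w(125,287,3.5)])
T=lambda q:(95-150*np.cos(q)+17.5*np.sin(q),150+150*np.sin(q)+8*np.cos(q)-10*np.sin(q))
qs=np.radians(np.linspace(83,0,19));p0=np.array([125,287.]);rows=[]
for q in qs:
    n=np.array(T(q));rows.append([round(-(n-p0)[1]/10,2),round((n-p0)[0]/10,2),0,0]);p0=n
print(rows[:8]);print(rows[8:16]);print(rows[16:]);print(p0)
"
```

```text
t 19.7 p [0.5063 0.0329 0.2514] jawang -106.7 xaxis [ 0.008  0.001 -1.   ] F [3.2 1.  8.5] op 0.0603 j [ 26.   3. -18.   0. -68.  47.]
[[-3.45, 0.02, -0.01, 0.001], [-3.45, 0.02, -0.01, 0.001], [-3.46, 0.03, -0.0, 0.001], [0.03, 4.17, -0.01, -0.0], [0.04, 4.16, -0.0, -0.0], [0.03, 4.17, -0.01, -0.0], [3.4, -0.03, 0.01, -0.001], [3.4, -0.02, 0.01, -0.001]]
end [ 0.6259 -0.0033  0.287 ] -106.8
[[np.float64(-0.29), np.float64(-3.09), 0, 0], [np.float64(0.12), np.float64(-1.21), 0, 0], [np.float64(0.21), np.float64(-1.21), 0, 0], [np.float64(0.3), np.float64(-1.19), 0, 0], [np.float64(0.38), np.float64(-1.17), 0, 0], [np.float64(0.47), np.float64(-1.13), 0, 0], [np.float64(0.55), np.float64(-1.09), 0, 0], [np.float64(0.63), np.float64(-1.05), 0, 0]]
[[np.float64(0.7), np.float64(-1.0), 0, 0], [np.float64(0.77), np.float64(-0.94), 0, 0], [np.float64(0.83), np.float64(-0.87), 0, 0], [np.float64(0.89), np.float64(-0.8), 0, 0], [np.float64(0.94), np.float64(-0.72), 0, 0], [np.float64(0.99), np.float64(-0.64), 0, 0], [np.float64(1.03), np.float64(-0.56), 0, 0], [np.float64(1.06), np.float64(-0.47), 0, 0]]
[[np.float64(1.09), np.float64(-0.38), 0, 0], [np.float64(1.11), np.float64(-0.29), 0, 0], [np.float64(1.12), np.float64(-0.19), 0, 0]]
[-55. 158.]
```

>>> {"api": "move_arm", "payload": {
  "commands": [
    [[-3.5,0,0,0],[-3.5,0,0,0],[-3.5,0,0,0],[0,4.2,0,0],[0,4.2,0,0],[0,4.2,0,0],[0,0,0,0],[0,0,0,0]]
  ],
  "jaw": 0
}}

```text
clock: 20.5
tool_pos: [0.6245, -0.004, 0.346]
orientation: [-59.9, 89.8, -166.8]
force: [0.2, 0.1, 0.9]
opening: 0.0028
```

```bash
python3 -c "
from h import *
e=np.array([.9573,-.2890]);J=np.array([.5062,.0328])
force();o,t,R=tool();print('xm,ym',(t[:2]-J)@e*1000,(t[:2]-J)@[.289,.957]*1000)
p,d=snapshot('scene');P=cloud('scene',d);hs=cv2.cvtColor(p,cv2.COLOR_RGB2HSV)
r=((hs[...,0]<8)|(hs[...,0]>172))&(hs[...,1]>150)&(hs[...,2]>100)
for a,c,M in blobs(r,(200,100,330,260),20):
    q=P[M];q=q[(q[:,2]>.2)&(q[:,2]<.35)];print('grip',a,c,len(q),np.median(q,0).round(4),'xm',np.percentile((q[:,:2]-J)@e*1000,[5,50,95]).round(1),'ym',np.percentile((q[:,:2]-J)@[.289,.957]*1000,[2,98]).round(1))
for zt,dz in ((.100,0),):
    B=P;mb=(hs[...,0]>95)&(hs[...,0]<125)&(hs[...,1]>90);m=mb&(np.hypot(P[...,0]-.506,P[...,1]-.0327)<.06)&(P[...,2]>.098)&(P[...,2]<.12)
    k=np.array([plane('scene',(u,v),.108)[:2] for v,u in np.argwhere(m)]);c,rr=cv2.minEnclosingCircle((k*1000).astype(np.float32));print('lid flange',m.sum(),np.round(c,1),round(rr,1),np.percentile(P[m][:,2],[50,90]).round(4))
m=(P[...,2]>.128)&(P[...,2]<.15)&(np.hypot(P[...,0]-.506,P[...,1]-.0327)<.035)&(hs[...,2]<70);q=P[m];print('knob',m.sum(),q.mean(0).round(4),np.percentile(q[:,2],[50,90]).round(4),cv2.minEnclosingCircle((q[:,:2]*1000).astype(np.float32)))
"
```

```text
t 20.5 F [0.18 0.08 0.94] M [-0.011  0.015 -0.015] op 0.00276 p [ 0.6245 -0.004   0.346 ]
xm,ym 123.92427919627097 -1.0334345142813288
grip 83 [265.3 155.7] 80 [ 0.5795 -0.0146  0.3037] xm [76.8 83.4 87.6] ym [-43.7  -2.2]
lid flange 269 [511.7  28.1] 45.6 [0.1064 0.1093]
knob 108 [0.5082 0.0298 0.1355] [0.1357 0.1386] ((507.44232177734375, 30.214889526367188), 19.427295684814453)
```

The lid is seated: knob top at about 138 mm, centred within about 3 mm. Now swinging the clamp down.

>>> {"api": "move_arm", "payload": {
  "commands": [
    [[3,0,0,0],[3,0,0,0],[-0.3,-1.5,0,0],[0,-1.6,0,0],[0.1,-1.2,0,0],[0.2,-1.2,0,0],[0.3,-1.2,0,0],[0.4,-1.15,0,0]]
  ]
}}

```text
clock: 21.35
tool_pos: [0.5482, 0.0195, 0.2819]
orientation: [125.9, 89.9, 19.1]
force: [2.5, 0.8, -1.3]
opening: 0.0003
```

>>> {"api": "move_arm", "payload": {
  "commands": [
    [[0.47,-1.13,0,0],[0.55,-1.1,0,0],[0.63,-1.05,0,0],[0.7,-1.0,0,0],[0.77,-0.94,0,0],[0.83,-0.87,0,0],[0.89,-0.8,0,0],[0.94,-0.72,0,0]]
  ]
}}

```text
clock: 22.15
tool_pos: [0.4753, 0.0412, 0.2228]
orientation: [-68.9, 90.0, -175.6]
force: [0.5, -0.3, 1.7]
opening: 0.0006
```

```bash
python3 -c "
from h import *
e=np.array([.9573,-.2890]);J=np.array([.5062,.0328])
force();o,t,R=tool();print('xm,ym',(t[:2]-J)@e*1000,(t[:2]-J)@[.289,.957]*1000)
p,d=snapshot('scene');P=cloud('scene',d);hs=cv2.cvtColor(p,cv2.COLOR_RGB2HSV)
r=((hs[...,0]<8)|(hs[...,0]>172))&(hs[...,1]>150)&(hs[...,2]>80)
for a,c,M in blobs(r,(180,80,330,280),15):
    q=P[M];q=q[(q[:,2]>.1)&(q[:,2]<.35)];print('grip',a,c,len(q),np.median(q,0).round(4),'xm',np.percentile((q[:,:2]-J)@e*1000,[5,50,95]).round(1))
"
```

```text
t 22.15 F [ 0.51 -0.27  1.75] M [-0.057 -0.24  -0.021] op 0.00063 p [0.4753 0.0412 0.2228]
xm,ym -31.97078360920752 -0.9281203620051236
grip 32 [269.1 147.7] 31 [0.4824 0.0744 0.2183] xm [-40.2 -35.1 -30.2]
grip 38 [248.4 153. ] 38 [0.4641 0.0144 0.2179] xm [-38.9 -34.5 -29.9]
```

>>> {"api": "move_arm", "payload": {
  "commands": [
    [[1.0,-0.6,0,0],[1.05,-0.5,0,0],[1.1,-0.4,0,0],[1.1,-0.3,0,0],[1.1,-0.2,0,0],[0.8,0,0,0],[0.4,0,0,0],[0,0,0,0]]
  ]
}}

```text
clock: 23.0
tool_pos: [0.4564, 0.0466, 0.158]
orientation: [-48.3, 89.9, -155.1]
force: [-4.3, 1.4, 4.7]
opening: 0.0005
```

```bash
cat > g.py <<'E'
from h import *
e=np.array([.9573,-.2890]);J=np.array([.5062,.0328])
force();o,t,R=tool();print('xm,ym',(t[:2]-J)@e*1000,(t[:2]-J)@[.289,.957]*1000)
p,d=snapshot('scene');P=cloud('scene',d);hs=cv2.cvtColor(p,cv2.COLOR_RGB2HSV)
r=((hs[...,0]<8)|(hs[...,0]>172))&(hs[...,1]>150)&(hs[...,2]>80)
for a,c,M in blobs(r,(180,80,330,280),15):
    q=P[M];q=q[(q[:,2]>.1)&(q[:,2]<.35)];print('grip',a,c,len(q),np.median(q,0).round(4),'z',np.percentile(q[:,2],[5,95]).round(4),'xm',np.percentile((q[:,:2]-J)@e*1000,[5,50,95]).round(1))
E
python3 g.py
```

```text
t 23.0 F [-4.34  1.36  4.65] M [ 0.223  1.772 -0.056] op 0.00054 p [0.4564 0.0466 0.158 ]
xm,ym -51.674999370902846 -1.2269654691424514
grip 26 [266.7 161.7] 26 [0.4689 0.0767 0.1538] z [0.1492 0.1576] xm [-51.5 -47.7 -43.5]
grip 37 [247.3 166.5] 37 [0.4501 0.0176 0.1532] z [0.1478 0.1583] xm [-54.8 -48.5 -44.7]
```

>>> {"api": "move_arm", "payload": {
  "commands": [
    [[0.2,0,0,0],[0.2,0,0,0],[0,0,0,0]]
  ]
}}

```text
clock: 23.35
tool_pos: [0.4567, 0.0466, 0.1571]
orientation: [32.6, 90.0, -74.2]
force: [-19.1, 2.8, 37.4]
opening: 0.0005
```

>>> {"api": "move_arm", "payload": {
  "commands": [
    [[-1,0,0,0],[-3,0,0,0],[-4,-1,0,0],[-4,-2,0,0],[0,0,0,0]]
  ]
}}

```text
clock: 23.85
tool_pos: [0.4297, 0.0563, 0.2796]
orientation: [130.4, 89.5, 23.6]
force: [0.4, 0.0, -1.0]
opening: 0.0005
```

```bash
python3 g.py; python3 -c "
from h import *
p,d=snapshot('scene');q,d2=snapshot('top');a=np.vstack([p[60:384,40:440]])[...,::-1]
cv2.imwrite('pics/c11.png',np.hstack([cv2.resize(a,(500,405)),cv2.resize(q[130:290,220:400,::-1],(300,405))]))
P=cloud('top',d2);s=P.reshape(-1,3);c=np.cos(np.radians(75));S=np.sin(np.radians(75))
x=((s[:,:2]-[.402,-.241])@[c,S])*1000;y=(s[:,:2]-[.402,-.241])@[-S,c]
for lo in (20,40,60,80,100): m=(x>lo)&(x<lo+20)&(abs(y)<.016);print(lo,np.median(s[m,2]).round(4))"
```

```text
t 23.85 F [ 0.36  0.01 -0.96] M [ 0.026 -0.044  0.056] op 0.00053 p [0.4297 0.0563 0.2796]
xm,ym -80.05680552005141 0.4231383176064425
grip 94 [256.4 164.1] 94 [0.4572 0.0404 0.1539] z [0.1482 0.1575] xm [-54.9 -49.4 -44.1]
20 0.003
40 0.0032
60 0.0034
80 0.0066
100 0.0076
```

View pics/c11.png

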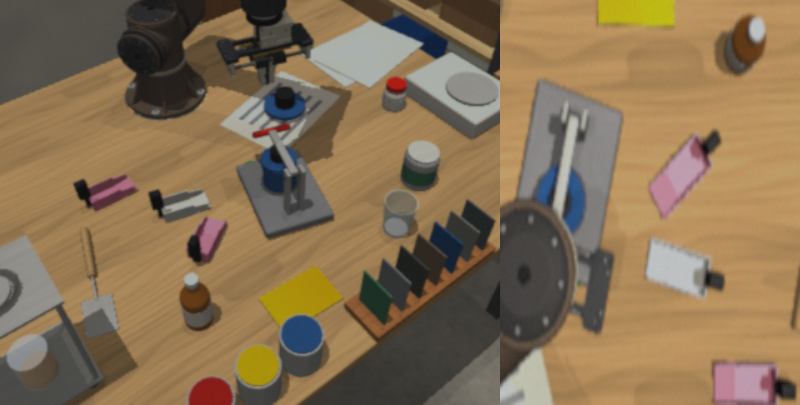

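The last picture shows the bar lying level over the lid (left panel 275,140) and the scoop upright and empty (180,205). The bystanders are in place and the gripper is clear. Handing in.

```bash
python3 -c "
from plant import *
print(close_job())"
```

```text
the job is handed in; nothing more can be done
None
```

The mill is loaded and closed, and I handed the job in at about 24 s. `close_job` reports no verdict, so whether it passed is not confirmed.

**What I did**
- **Tipping:** I carried the scoop level to the jar, with its lip about 8 mm short of the centre and about 18 mm above the rim. The tool cannot tilt, so I raised the scoop about 5 cm and loosened the grip slightly. It then pivoted nose-down under its own weight, and the balls rolled out with the lip estimated at 15–30 mm above the rim.
- **Closing up:** I stood the scoop back on the bench, seated the smaller lid and pushed the clamp down with closed fingers. I pressed until it stopped firmly at about 37 N, then let go.

**Last checks**
- **Balls:** all three were seen in the jar before the lid went on.
- **Scoop:** it is empty and upright, with its floor about 3 mm above the bench.
- **Lid:** the knob top was at about 138 mm, as expected, and centred within about 3 mm.
- **Clamp:** the grip is level, with its top at about 158 mm.
- **Other items:** they look unmoved in the last picture. I did not measure their positions.

**Readings that disagreed**
- The TCP read about 4 mm higher than expected when the lid seated, but the flange and knob heights both showed it seated.
- Two rough flange fits, partly hidden by the clamp bar, put the lid about 5–7 mm off centre. I trusted the knob measurement, and the clamp's reaching its stop supports it.

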